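# Unlock and hold open the centrifuge lid

## Robot

A 6-joint arm with a two-finger parallel gripper is mounted at the origin on a cart in front of the work surface, level with it; the furniture and walls round the work are solid. World frame = base frame: x ahead of the robot, y to its left, z up, the work surface at z = 0. Lengths are in m, angles in rad, forces in N, time in s.
With the tool pointing down it reaches from about 0.375 to 0.9 m from the base axis. Payload 3.1 kg.
Tool frame: the origin (TCP) lies between the finger pads; the fingertips stand 19 mm ahead of it and the grasp point (between the pads) is the TCP; z points along the fingers, y is the direction in which the jaws open and shut (so a half turn about z gives the same grasp; the last joint's range is limited). The gripper opens to 87 mm and grips with 3 to 60 N. Pads are 19 mm wide; open, the fingers measure 117 mm over their backs; the gripper's body (75 mm by 190 mm) begins 51 mm behind the grasp point.
Start: joints at [0.925, 0.527, 1.433, -0, 1.181, -0.178], TCP at [0.281, 0.558, 0.242] pointing down, gripper open.
Joint ranges: [-3.08, 3.08], [-0.75, 2.2], [0.22, 2.44], [-1.43, 4.57], [0, 2.65], [-2.85, 2.85]. Speed limits (rad/s): [2.79, 2.79, 3.14, 3.14, 3.14, 3.14].

## Interface

Orientations are given as a unit quaternion [x, y, z, w].
In Python, from rig import robot gives the robot as it stands.
- The arm moves only by the tool apply_moves, never from a script. Its argument "series" is a list of rows, each a list of 7 numbers: the shift along the tool's x, y, z in cm, then the turn, a rotation vector about the tool's x, y, z in degrees, then the opening, from 0 (shut) to 1 (fully open). In form: [[dx, dy, dz, rx, ry, rz, grip], ...]. A call has 1 to 5 rows; each row is the pose to reach, as a shift and turn from the pose commanded when the call began, along the tool's axes at that moment; what a row does not reach only later rows make up. A row lasts 1/12 s, in which the tool goes at most 41.7 mm and 7.16 degrees, less where a joint would pass 70% of its speed; a pose out of reach is approached as far as the arm can. A call with a gripper value outside its range is refused whole. The fingers move at their own pace and stop on an object; "newtons" is the grip in N (left out, the last holds). Time passes only in rows, so rows that repeat a pose let the fingers close. It gives the time, the measured TCP pose, the force and the opening at its end, in the units of the state.
- robot.get_obs(): the state, without advancing time (a new reading comes with each control period).
- robot.camera(name): name is "side" or "top"; returns the picture (384x512x3 uint8, red, green, blue); there is no depth.
- robot.camera_params(name): a dict with "mtx" (3x3 intrinsics, pixels), "origin" and "rotation" of the camera in the world. Camera axes: x right, y down, z forward; pixel columns grow to the right and rows downward; lengths in m; the calibration is good to about 2 mm. A picture is of the moment at which its call begins. camera_params takes no time and is no camera call.
- robot.hand_in(): hands the job in, once; it reports no verdict.
The state is a dict: "time": time; "q": joint angles; "joint_velocities": joint speeds; "joint_torque": joint torques, N m; "position": TCP position; "tool_rot": TCP orientation; "ft_force": force on the tool from outside, world axes, zero at the start; "moment": the same for the moment, N m; "grip_width": finger opening in m.
Only numpy, scipy, OpenCV 4.12 (cv2) and the standard library are available. Lean on these libraries where they do the work, as an engineer would, in place of code of your own. Each camera call takes 0.05 s, during which the arm holds its last target. There are 200 camera calls.

## Task

The lid of the small bench centrifuge has lost its gas strut and drops shut by itself. Turn the lid-lock knob on its right-hand side a quarter turn anticlockwise (seen from above) until it clicks over and its steel wing points to the front of the machine, then lift the lid by its bar handle to 60 degrees open and finish with the gripper still holding it there, steady, so that the rotor can be taken out. Never swing the lid past 75 degrees, because the hinge stop is cracked, and leave the beaker and the two bottles beside the machine undisturbed.

Things in the scene. Friction and masses are not known exactly. Their poses are not given: they have to be found in the camera images.
- centrifuge: white bench centrifuge, fixed, 215 mm deep (x) x 270 mm wide (y), flat top deck 105 mm high; origin at the centre of its underside on the worktop, x axis towards its back, y axis to its left, z up; the front with panel, keys and display faces -x. Lid over the left part (y -52 to +128 mm), lock knob on the deck strip right of the lid.
- lock_grip (a point): point on the vertical axis of the black lid-lock knob at gripping height, 148 mm above the worktop; turns with the knob. The grip is a flat bar 46 x 14 mm, 125 to 159 mm above the worktop, lying along the point's y axis; under it a round hub 34 mm across. The lid's right side is 45 mm left of the axis (lid top 142 mm high), the machine's right side 38 mm right of it, its front 62 mm ahead.
- lock_wing (a point): tip of the knob's steel wing (16 mm wide, 5 mm thick, at 116 to 122 mm height), 42 mm from the knob's axis. Locked, it points to the machine's left, over the keeper plate on the lid's right side; unlocked, to the machine's front.
- lock (a joint): angle of the lock knob, rad: 0 = locked; grows anticlockwise seen from above; end stop 1.571 = unlocked. A spring detent resists with up to about 0.17 N m as far as half-way (0.785), then snaps the knob on to the end stop and keeps it there without a hand on it. Until then the wing blocks the lid after about 1 degree.
- lid (a joint): opening angle of the lid, rad: 0 = shut, level; 1.047 = 60 degrees; end stop at 1.65. Nothing holds it: about 0.8 kg, its centre of mass about 100 mm from the hinge, it falls shut when let go.
- lid_bar (a point): middle of the lid's steel bar handle: round bar 12 mm thick, 100 mm long between its end posts, parallel to the hinge line, gap of 31 mm between bar and lid front; 122 mm above the worktop when shut, only the worktop under it. Turns with the lid (x axis from bar to hinge, z out of the lid's top); in this frame the bar is 226 mm ahead of the hinge line and 12 mm above it.
- lid_hinge (a point): middle of the lid's hinge line at the machine's back, 110 mm above the worktop, straight behind the bar; the hinge line is the machine's y axis direction; the front of the lid rises when it opens.
- beaker: glass beaker 67 mm across, 79 mm high, loose on the worktop at the left of the machine, to be left alone; origin at the centre of its underside
- white_bottle: white plastic bottle 67 mm across, 128 mm high, loose, at the left of the machine, to be left alone; origin at the centre of its underside
- dropper_bottle: brown dropper bottle 38 mm across, 108 mm high, loose, at the left of the machine, to be left alone; origin at the centre of its underside

How it is judged:
By the outcome, as a careful person would: the job done as asked, in the order asked, and still so for the second after the job is handed in, while the arm keeps its last pose, push and grip.
It also fails if it takes over 48 s, if anything falls off the work surface, if the arm or the gripper's body presses on something with over 40 N, if the wrist force passes 120 N, or if a joint passes its speed limit or range.

## Working session

There is one attempt and no reset: what is moved stays moved. The work goes in short steps, Python scripts to look and compute and a tool call to move; the robot and the scene stay as the last step left them, time stands still between calls to the robot, and variables do not carry over. Pictures are saved under pics/ and viewed, about 8 in all and at most 12, crops included, and the job is handed in when it is done.

Besides the shell and the picture viewer there is one more tool, called after "Request:" by a JSON object that holds its "name" and its "arguments". apply_moves: Moves the arm, as the interface text tells. Its arguments: {"type":"object","properties":{"series":{"type":"array"},"newtons":{"type":"number"}},"required":["series"]}

```bash
mkdir -p pics; ls
python3 - <<'E'
from rig import robot
import cv2
for n in("side","top"):
    cv2.imwrite(f"pics/{n}0.png",cv2.resize(robot.camera(n)[:,:,::-1],(800,600),interpolation=cv2.INTER_CUBIC)); p=robot.camera_params(n); print(n,p)
print(robot.get_obs())
E
```

```text
pics
side {'mtx': array([[417.50466492,   0.        , 260.0263991 ],
       [  0.        , 417.50466492, 189.18516062],
       [  0.        ,   0.        ,   1.        ]]), 'origin': array([ 0.21279703, -0.57674135,  0.75328567]), 'rotation': array([ 0.87526135, -0.19168884,  0.09954317, -0.43274025])}
top {'mtx': array([[470.15504428,   0.        , 257.2982342 ],
       [  0.        , 470.15504428, 191.59725655],
       [  0.        ,   0.        ,   1.        ]]), 'origin': array([0.36652266, 0.14544657, 1.07437186]), 'rotation': array([ 0.71062118, -0.69708704,  0.06992999, -0.06478421])}
{'time': 0.1, 'q': array([ 9.25480757e-01,  5.28366270e-01,  1.43377151e+00, -1.52414171e-05,
        1.18139464e+00, -1.78499166e-01]), 'joint_velocities': array([ 2.02845560e-03, -1.97076975e-03, -5.57232537e-03, -2.81092176e-04,
        7.63432936e-05, -2.10811591e-03]), 'joint_torque': array([-7.10124550e-05, -4.40986347e+01, -1.77150804e+01,  6.34919107e-02,
        5.33292023e-02, -2.68830939e-05]), 'position': array([0.28087618, 0.55763642, 0.24067456]), 'tool_rot': array([ 2.31291714e-01,  9.72883961e-01, -8.91579616e-04, -3.81841179e-04]), 'ft_force': array([ 0.49791474, -0.52461989,  0.43858552]), 'moment': array([ 0.02481081,  0.03904191, -0.00251575]), 'grip_width': 0.08699669399661328}
```

View pics/side0.png

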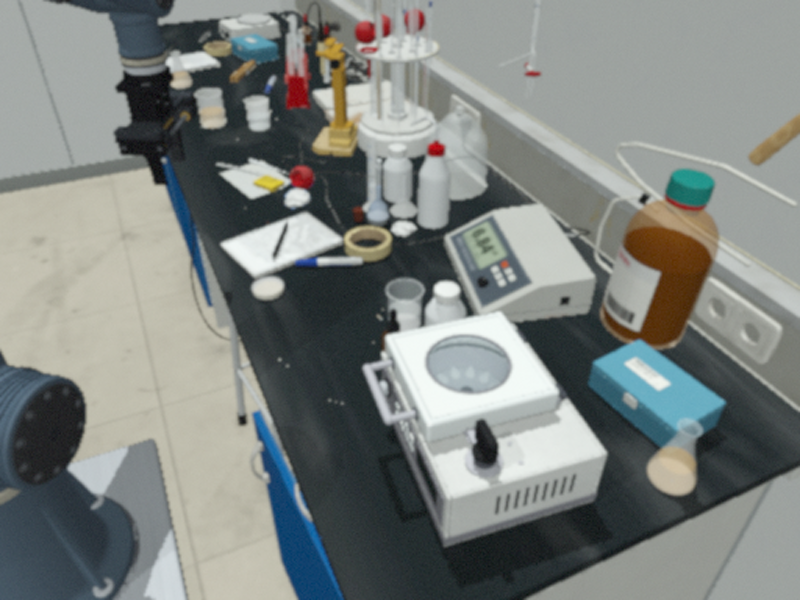

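View pics/top0.png

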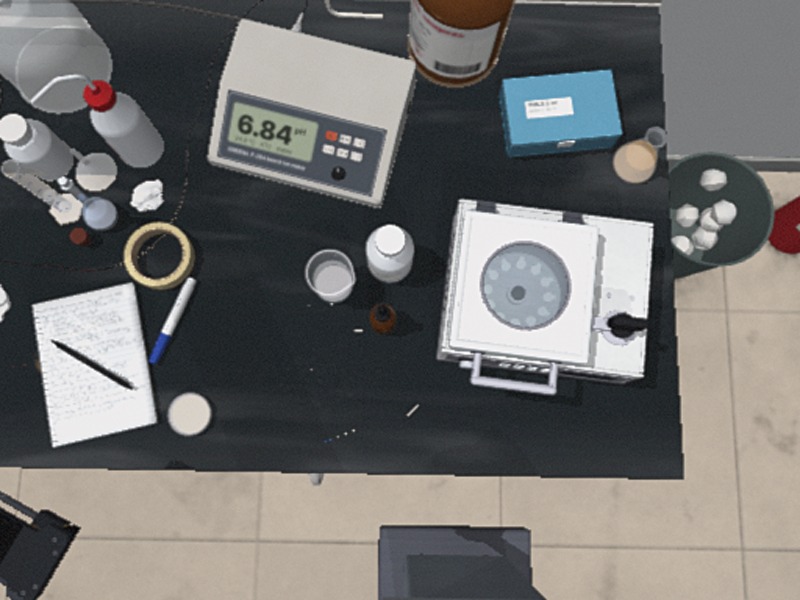

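The top view shows the machine at about (440-653, 200-385), with the knob near (628,325) and the bar from (474,386) to (553,390). The side view confirms this. I'll zoom in to get accurate pixels.

Run:
```python
import cv2,numpy as np
a=cv2.imread("pics/top0.png");b=cv2.imread("pics/side0.png")
a=a[190:410,430:670];b=b[300:550,355:615]
cv2.imwrite("pics/z.png",np.hstack([cv2.resize(a,(400,367)),cv2.resize(b,(400,385))[:367]]))
A=cv2.resize(a,(800,733))[:600+133];cv2.imwrite("pics/zt.png",cv2.resize(a,(654,600),interpolation=cv2.INTER_CUBIC))
cv2.imwrite("pics/zs.png",cv2.resize(b,(624,600),interpolation=cv2.INTER_CUBIC))
```

```text
(no output)
```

View pics/zt.png

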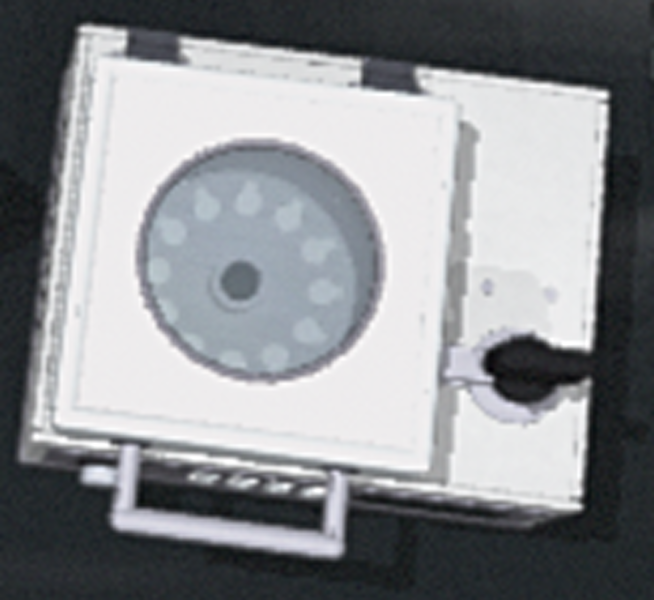

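View pics/zs.png

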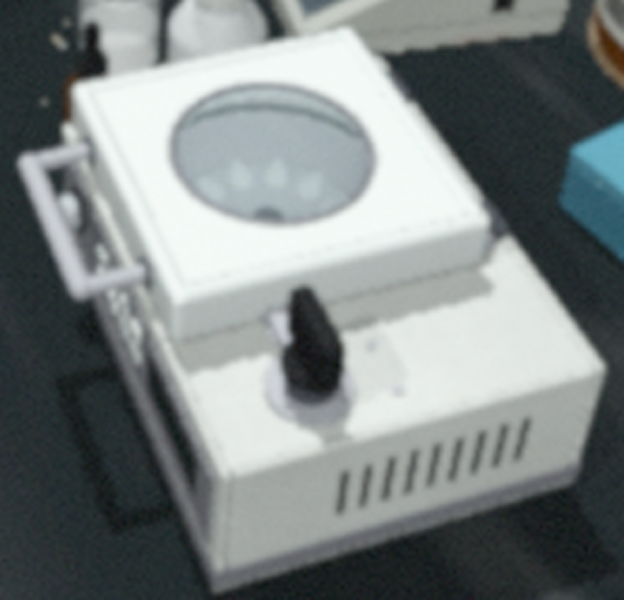

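The zooms give clear deck corners, the bar ends and the knob, with the wing pointing left (locked). I'll fit the machine's pose jointly from both views.

```bash
cat > h.py <<'E'
import numpy as np
from rig import robot
from scipy.spatial.transform import Rotation as R
from scipy.optimize import least_squares
def proj(n,P):
    c=robot.camera_params(n); Q=R.from_quat(c['rotation']).inv().apply(np.atleast_2d(P)-c['origin'])
    u=Q@c['mtx'].T; return u[:,:2]/u[:,2:]
E
python3 - <<'E'
from h import *
T=lambda u,v:((430+u/2.725)/1.5625,(190+v/2.7273)/1.5625)
S=lambda u,v:((355+u/2.4)/1.5625,(300+v/2.4)/1.5625)
B=None
f=[("top",(.1075,.135,.105),T(80,27)),("top",(.1075,-.135,.105),T(608,92)),("top",(-.1075,-.135,.105),T(580,505)),
("top",("b",.038,.122),T(230,535)),("top",("l",-.052,.142),T(430,475)),
("side",(.1075,-.135,.105),S(605,368)),("side",(-.1075,-.135,.105),S(228,475)),("side",(-.1075,-.135,0),S(215,590)),("side",(.1075,-.135,0),S(578,490)),
("side",("b",.038,.122),S(52,228)),("top",(-.0455,-.097,.159),T(541,360)),("side",(-.0455,-.097,.159),S(315,325))]
def pts(p):
    d={"b":p[3],"l":p[4]}; P=np.array([[d.get(a[0],a[0]) if isinstance(a[0],str) else a[0],a[1],a[2]] for _,a,_ in f])
    return R.from_euler('z',p[2]).apply(P)+[p[0],p[1],0]
def res(p):
    P=pts(p); return np.array([proj(n,P[i])[0]-uv for i,(n,_,uv) in enumerate(f)]).ravel()
s=least_squares(res,[.5,-.05,0,-.13,-.1],loss='soft_l1')
print(s.x); print(res(s.x).reshape(-1,2).round(1))
p=s.x; w=lambda a:R.from_euler('z',p[2]).apply(a)+[p[0],p[1],0]
print("knob",w([-.0455,-.097,.148]),"bar",w([p[3],.038,.122]),"hinge",w([p[3]+.226,.038,.11]), "yaw",np.degrees(p[2]))
o=robot.get_obs();Rt=R.from_quat(o['tool_rot']);print(Rt.as_matrix().round(3),o['position'])
E
```

```text
[ 0.57703374 -0.05864478 -0.10557727 -0.14217    -0.10482023]
[[-0.4 -1.3]
 [ 0.4 -1.3]
 [ 0.8  1.1]
 [-0.6 -0.2]
 [ 0.7  0. ]
 [ 0.3 -0.5]
 [-1.4  0.8]
 [-0.4  2.5]
 [-2.2 -0.7]
 [-0.4 -0.9]
 [ 1.8 -0.7]
 [ 0.3 -2.7]]
knob [ 0.52156511 -0.15030983  0.148     ] bar [ 0.43965985 -0.00587432  0.122     ] hinge [ 0.66440146 -0.02969048  0.11      ] yaw -6.049132240674295
[[-0.893  0.45  -0.001]
 [ 0.45   0.893 -0.002]
 [ 0.    -0.002 -1.   ]] [0.28087618 0.55763642 0.24067456]
```

```bash
cat >> h.py <<'E'
YAW=-6.05
def go(pos,yaw):
    "shift/turn in tool axes to world pos, tool down with its y axis at yaw deg"
    o=robot.get_obs(); r=R.from_quat(o['tool_rot']); a=np.radians(yaw)
    y=[np.cos(a),np.sin(a),0]; z=[0,0,-1]; M=R.from_matrix(np.array([np.cross(y,z),y,z]).T)
    d=r.inv().apply(np.array(pos)-o['position'])*100; t=(r.inv()*M).as_rotvec(degrees=True)
    print("t %.2f"%o['time'],"pos",o['position'].round(4),"w %.4f"%o['grip_width'],"F",o['ft_force'].round(1),"shift",d.round(2),"turn",t.round(1),"q",o['q'].round(2))
E
python3 -c "
from h import *
go([.5216,-.1503,.215],YAW)"
```

```text
t 0.10 pos [0.2809 0.5576 0.2407] w 0.0870 F [ 0.5 -0.5  0.4] shift [-53.36 -52.38   2.65] turn [-0.1  0.  69.3] q [ 0.93  0.53  1.43 -0.    1.18 -0.18]
```

Request:
{"name": "apply_moves", "arguments": {"series": [[-53.4, -52.4, 2.6, 0, 0, 69.2, 1], [-53.4, -52.4, 2.6, 0, 0, 69.2, 1], [-53.4, -52.4, 2.6, 0, 0, 69.2, 1], [-53.4, -52.4, 2.6, 0, 0, 69.2, 1], [-53.4, -52.4, 2.6, 0, 0, 69.2, 1]]}}

```text
time: 0.52
position: [0.3481, 0.3592, 0.2339]
tool_rot: [0.521, 0.853, -0.0, -0.0]
ft_force: [0.6, -0.5, 0.7]
grip_width: 0.0872
```

```bash
python3 -c "
from h import *
go([.5216,-.1503,.215],YAW)"
```

```text
t 0.52 pos [0.3481 0.3592 0.2339] w 0.0872 F [ 0.6 -0.5  0.7] shift [-53.25  -7.81   1.91] turn [-0.   0.  33.2] q [ 0.58  0.37  1.75 -0.    1.02  0.1 ]
```

Request:
{"name": "apply_moves", "arguments": {"series": [[-53.2, -7.8, 1.9, 0, 0, 33.2, 1], [-53.2, -7.8, 1.9, 0, 0, 33.2, 1], [-53.2, -7.8, 1.9, 0, 0, 33.2, 1], [-53.2, -7.8, 1.9, 0, 0, 33.2, 1], [-53.2, -7.8, 1.9, 0, 0, 33.2, 1]]}}

```text
time: 0.93
position: [0.4165, 0.1624, 0.2268]
tool_rot: [0.743, 0.669, -0.0, -0.0]
ft_force: [1.1, -0.7, 0.2]
grip_width: 0.0872
```

```bash
python3 -c "
from h import *
go([.5216,-.1503,.215],YAW)"
```

```text
t 0.93 pos [0.4165 0.1624 0.2268] w 0.0872 F [ 1.1 -0.7  0.2] shift [-29.99  13.76   1.18] turn [-0. -0. -0.] q [0.12 0.31 1.88 0.   0.95 0.23]
```

Request:
{"name": "apply_moves", "arguments": {"series": [[-30, 13.8, 1.2, 0, 0, 0, 0.7], [-30, 13.8, 1.2, 0, 0, 0, 0.7], [-30, 13.8, 1.2, 0, 0, 0, 0.7], [-30, 13.8, 1.2, 0, 0, 0, 0.7], [-30, 13.8, 1.2, 0, 0, 0, 0.7]]}}

```text
time: 1.35
position: [0.4841, -0.0347, 0.2191]
tool_rot: [0.742, 0.671, -0.0, -0.0]
ft_force: [0.6, 2.0, -0.1]
grip_width: 0.0638
```

```bash
python3 -c "
from h import *
go([.5216,-.1503,.215],YAW)"
```

```text
t 1.35 pos [ 0.4841 -0.0347  0.2191] w 0.0638 F [ 0.6  2.  -0.1] shift [-11.12   4.9    0.41] turn [-0.  -0.   0.3] q [-0.3   0.37  1.8   0.    0.97 -0.2 ]
```

Request:
{"name": "apply_moves", "arguments": {"series": [[-11.1, 4.9, 0.4, 0, 0, 0.2, 0.7], [-11.1, 4.9, 0.4, 0, 0, 0.2, 0.7], [-11.1, 4.9, 0.4, 0, 0, 0.2, 0.7], [-11.1, 4.9, 0.4, 0, 0, 0.2, 0.7], [-11.1, 4.9, 0.4, 0, 0, 0.2, 0.7]]}}

```text
time: 1.77
position: [0.5219, -0.15, 0.2148]
tool_rot: [0.744, 0.668, -0.0, -0.0]
ft_force: [0.2, 0.4, 0.0]
grip_width: 0.0609
```

```bash
python3 -c "
from h import *
go([.5216,-.1503,.148],YAW)
import cv2
I=robot.camera('side')[:,:,::-1]; x,y=proj('side',[.5216,-.1503,.16])[0]; y0,x0=int(y)-60,int(x)-80
J=robot.camera('top')[:,:,::-1]; u,v=proj('top',[.5216,-.1503,.16])[0]
print(x-x0,y-y0)
cv2.imwrite('pics/k1.png',np.hstack([cv2.resize(I[y0:y0+120,x0:x0+130],(400,369),interpolation=2),cv2.resize(J[int(v)-60:int(v)+60,int(u)-65:int(u)+65],(400,369),interpolation=2)]))
"
```

```text
t 1.77 pos [ 0.5219 -0.15    0.2148] w 0.0609 F [0.2 0.4 0. ] shift [-0.03 -0.03  6.68] turn [-0.  -0.  -0.1] q [-0.49  0.45  1.67  0.    1.02 -0.38]
80.57047548099183 60.62991187765169
```

View pics/k1.png

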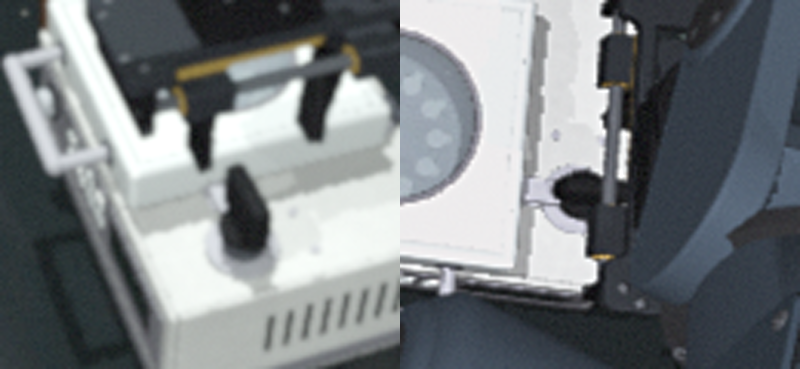

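Side view: the open fingers straddle the knob, whose ridge top centre is near (246,187), against a predicted (248,186). The alignment is good, so I'll descend.

Request:
{"name": "apply_moves", "arguments": {"series": [[0, 0, 3.5, 0, 0, 0, 0.7], [0, 0, 6.0, 0, 0, 0, 0.7], [0, 0, 6.8, 0, 0, 0, 0.7], [0, 0, 6.8, 0, 0, 0, 0.7], [0, 0, 6.8, 0, 0, 0, 0.4]]}}

```text
time: 2.28
position: [0.5216, -0.1468, 0.1477]
tool_rot: [0.742, 0.67, -0.0, -0.0]
ft_force: [0.4, -0.7, -0.3]
grip_width: 0.0588
```

Request:
{"name": "apply_moves", "arguments": {"series": [[0, 0, 0, 0, 0, 0, 0], [0, 0, 0, 0, 0, 0, 0], [0, 0, 0, 0, 0, 0, 0], [0, 0, 0, 0, 0, 0, 0], [0, 0, 0, 0, 0, 0, 0]], "newtons": 10}}

```text
time: 2.7
position: [0.522, -0.1481, 0.1481]
tool_rot: [0.743, 0.669, 0.0, 0.001]
ft_force: [-0.5, -0.6, 0.5]
grip_width: 0.029
```

```bash
python3 -c "
from h import *
go([.5216,-.1503,.148],YAW); print(robot.get_obs()['moment'])"
```

```text
t 2.70 pos [ 0.522  -0.1481  0.1481] w 0.0290 F [-0.5 -0.6  0.5] shift [-0.22 -0.02  0.01] turn [0.1 0.  0.1] q [-0.48  0.55  1.73 -0.    0.86 -0.38]
[-0.11364372  0.07816723  0.00544303]
```

Request:
{"name": "apply_moves", "arguments": {"series": [[-0.2, 0, 0, 0, 0, 0, 0], [-0.2, 0, 0, 0, 0, 0, 0], [-0.2, 0, 0, 0, 0, 0, 0], [-0.2, 0, 0, 0, 0, 0, 0], [-0.2, 0, 0, 0, 0, 0, 0]], "newtons": 10}}

```text
time: 3.12
position: [0.5218, -0.1504, 0.1475]
tool_rot: [0.743, 0.669, 0.0, 0.0]
ft_force: [0.5, -0.8, 0.8]
grip_width: 0.0139
```

```bash
python3 -c "
from h import *
go([.5216,-.1503,.148],YAW); print(robot.get_obs()['moment'])"
```

```text
t 3.12 pos [ 0.5218 -0.1504  0.1475] w 0.0139 F [ 0.5 -0.8  0.8] shift [ 0.01 -0.02 -0.05] turn [0.  0.  0.1] q [-0.49  0.55  1.73 -0.    0.86 -0.38]
[-0.23378533  0.08825161 -0.12377408]
```

Request:
{"name": "apply_moves", "arguments": {"series": [[0, 0, 0, 0, 0, 0, 0], [0, 0, 0, 0, 0, 0, 0], [0, 0, 0, 0, 0, -7, 0], [0, 0, 0, 0, 0, -14, 0], [0, 0, 0, 0, 0, -21, 0]], "newtons": 45}}

```text
time: 3.53
position: [0.5216, -0.1504, 0.1475]
tool_rot: [0.606, 0.795, -0.0, 0.0]
ft_force: [0.0, -1.7, 1.2]
grip_width: 0.0136
```

Request:
{"name": "apply_moves", "arguments": {"series": [[0, 0, 0, 0, 0, -6, 0], [0, 0, 0, 0, 0, -12, 0], [0, 0, 0, 0, 0, -18, 0], [0, 0, 0, 0, 0, -18, 0], [0, 0, 0, 0, 0, -18, 0]]}}

```text
time: 3.95
position: [0.5215, -0.1504, 0.1476]
tool_rot: [0.478, 0.878, -0.0, 0.0]
ft_force: [0.7, -3.0, 2.5]
grip_width: 0.0137
```

```bash
python3 -c "
from h import *
go([.5216,-.1503,.148],YAW+90); print(robot.get_obs()['moment'])"
```

```text
t 3.95 pos [ 0.5215 -0.1504  0.1476] w 0.0137 F [ 0.7 -3.   2.5] shift [ 0.    0.01 -0.04] turn [ -0.   0. -51.] q [-0.49  0.55  1.73 -0.    0.86 -1.06]
[-0.44998618  0.28454786 -0.01486077]
```

Request:
{"name": "apply_moves", "arguments": {"series": [[0, 0, 0, 0, 0, -6, 0], [0, 0, 0, 0, 0, -12, 0], [0, 0, 0, 0, 0, -18, 0], [0, 0, 0, 0, 0, -24, 0], [0, 0, 0, 0, 0, -30, 0]]}}

```text
time: 4.37
position: [0.5213, -0.1506, 0.1476]
tool_rot: [0.231, 0.973, -0.001, -0.0]
ft_force: [0.3, -3.0, 1.8]
grip_width: 0.0136
```

Request:
{"name": "apply_moves", "arguments": {"series": [[0, 0, 0, 0, 0, -6, 0], [0, 0, 0, 0, 0, -12, 0], [0, 0, 0, 0, 0, -18, 0], [0, 0, 0, 0, 0, -21, 0], [0, 0, 0, 0, 0, -21, 0]]}}

```text
time: 4.78
position: [0.5213, -0.1507, 0.1475]
tool_rot: [0.053, 0.999, -0.001, -0.0]
ft_force: [-1.5, -5.8, 2.6]
grip_width: 0.0137
```

```bash
python3 -c "
from h import *
go([.5216,-.1503,.148],YAW+90); print(robot.get_obs()['moment'])"
```

```text
t 4.78 pos [ 0.5213 -0.1507  0.1475] w 0.0137 F [-1.5 -5.8  2.6] shift [-0.03  0.04 -0.05] turn [-0.1 -0.   0. ] q [-0.49  0.55  1.73 -0.    0.86 -1.95]
[-0.62232972  0.44231805 -0.07439589]
```

Request:
{"name": "apply_moves", "arguments": {"series": [[0, 0, 0, 0, 0, 0, 0.35], [0, 0, 0, 0, 0, 0, 0.35], [0, 0, 0, 0, 0, 0, 0.35], [0, 0, 0, 0, 0, 0, 0.35], [0, 0, -1, 0, 0, 0, 0.35]], "newtons": 20}}

```text
time: 5.2
position: [0.5201, -0.1488, 0.1559]
tool_rot: [0.052, 0.999, 0.001, -0.002]
ft_force: [-0.2, -0.8, 0.7]
grip_width: 0.0291
```

Request:
{"name": "apply_moves", "arguments": {"series": [[0, 0, -3, 0, 0, 0, 0.35], [0, 0, -7, 0, 0, 0, 0.35], [0, 0, -9, 0, 0, 0, 0.35], [0, 0, -9, 0, 0, 0, 0.35], [0, 0, -9, 0, 0, 0, 0.35]]}}

```text
time: 5.62
position: [0.5221, -0.15, 0.2492]
tool_rot: [0.052, 0.999, -0.001, 0.002]
ft_force: [0.2, 0.5, -0.1]
grip_width: 0.0306
```

```bash
python3 -c "
from h import *
go([.4397,-.0059,.235],YAW); print(robot.get_obs()['moment'])
import cv2
I=robot.camera('side')[:,:,::-1]; x,y=proj('side',[.5216,-.1503,.16])[0]; y0,x0=int(y)-60,int(x)-80
J=robot.camera('top')[:,:,::-1]; u,v=proj('top',[.5216,-.1503,.16])[0]
cv2.imwrite('pics/k2.png',np.hstack([cv2.resize(I[y0:y0+120,x0:x0+130],(400,369),interpolation=2),cv2.resize(J[int(v)-60:int(v)+60,int(u)-65:int(u)+65],(400,369),interpolation=2)]))
"
```

```text
t 5.62 pos [ 0.5221 -0.15    0.2492] w 0.0306 F [ 0.2  0.5 -0.1] shift [ 9.7  13.48  1.37] turn [ 0.1  0.2 90.1] q [-0.49  0.41  1.63  0.    1.1  -1.95]
[ 0.01955877  0.03008207 -0.02470222]
```

View pics/k2.png

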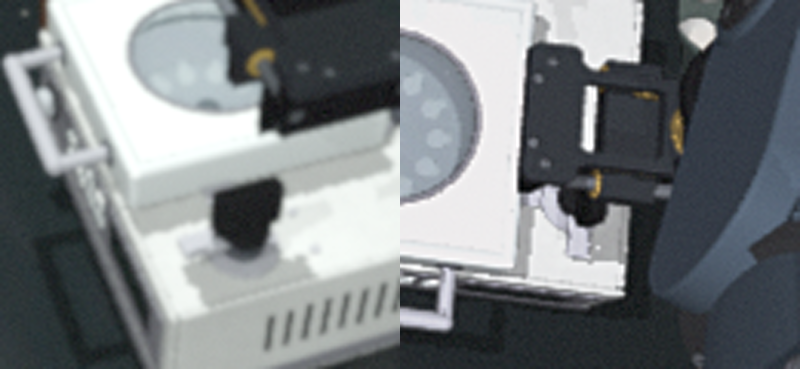

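Confirmed: in the top crop the steel wing points to the front, near (580,250), and in the side crop it is at (200,245). The knob is unlocked. Next, the bar.

Request:
{"name": "apply_moves", "arguments": {"series": [[9.7, 13.5, 1.4, 0, 0, 90, 0.3], [9.7, 13.5, 1.4, 0, 0, 90, 0.3], [9.7, 13.5, 1.4, 0, 0, 90, 0.3], [9.7, 13.5, 1.4, 0, 0, 90, 0.3], [9.7, 13.5, 1.4, 0, 0, 90, 0.3]]}}

```text
time: 6.13
position: [0.4308, 0.0003, 0.2306]
tool_rot: [0.356, 0.935, 0.0, -0.007]
ft_force: [-0.7, 0.0, 0.2]
grip_width: 0.0261
```

```bash
python3 -c "
from h import *
go([.4397,-.0059,.2],YAW)"
```

```text
t 6.13 pos [4.308e-01 3.000e-04 2.306e-01] w 0.0261 F [-0.7  0.   0.2] shift [-1.12  0.14  3.04] turn [-0.6 -0.6 54.4] q [-0.26  0.29  1.9   0.    0.96 -1.11]
```

Request:
{"name": "apply_moves", "arguments": {"series": [[0, 0, 0, 0, 0, 54.3, 0.3], [0, 0, 0, 0, 0, 54.3, 0.3], [0, 0, 0, 0, 0, 54.3, 0.3], [0, 0, 0, 0, 0, 54.3, 0.3], [0, 0, 0, 0, 0, 54.3, 0.3]]}}

```text
time: 6.55
position: [0.4377, -0.0052, 0.2319]
tool_rot: [0.627, 0.779, -0.001, -0.002]
ft_force: [0.0, -0.2, -0.5]
grip_width: 0.0262
```

```bash
python3 -c "
from h import *
go([.4397,-.0059,.19],YAW)"
```

```text
t 6.55 pos [ 0.4377 -0.0052  0.2319] w 0.0262 F [ 0.  -0.2 -0.5] shift [-0.12  0.19  4.19] turn [-0.2 -0.1 18.4] q [-0.27  0.29  1.89  0.    0.96 -0.48]
```

Request:
{"name": "apply_moves", "arguments": {"series": [[-0.1, 0.1, 2, 0, 0, 18.5, 0.3], [-0.1, 0.1, 4.2, 0, 0, 18.5, 0.3], [-0.1, 0.1, 4.2, 0, 0, 18.5, 0.3], [-0.1, 0.1, 4.2, 0, 0, 18.5, 0.3], [-0.1, 0.1, 4.2, 0, 0, 18.5, 0.3]]}}

```text
time: 6.97
position: [0.4394, -0.0062, 0.1903]
tool_rot: [0.741, 0.671, -0.001, -0.001]
ft_force: [0.0, 0.7, 0.1]
grip_width: 0.0263
```

```bash
python3 -c "
from h import *
go([.4397,-.0059,.124],YAW)
import cv2
I=robot.camera('side')[:,:,::-1]; c=np.array([.4397,-.0059,.122]); x,y=proj('side',c)[0]; y0,x0=int(y)-45,int(x)-45
cv2.imwrite('pics/b1.png',cv2.resize(I[y0:y0+90,x0:x0+90],(600,600),interpolation=2)); print((x-x0)/90*600,(y-y0)/90*600)
"
```

```text
t 6.97 pos [ 0.4394 -0.0062  0.1903] w 0.0263 F [0.  0.7 0.1] shift [0.03 0.05 6.63] turn [-0.2 -0.   0.3] q [-0.27  0.37  1.94  0.    0.84 -0.17]
304.7046341506456 305.7092785982892
```

View pics/b1.png

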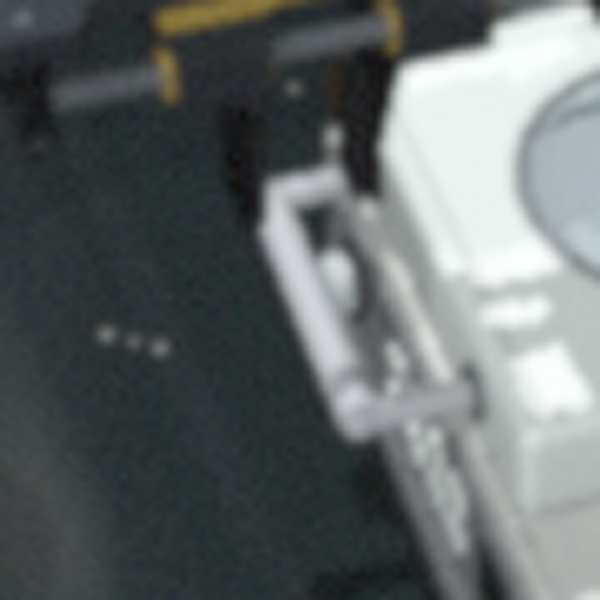

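The bar runs from (280,200) to (355,405), so its centre is at (317,303), about 3 mm to the +x side of the prediction (305,306). I'll shift 2.5 mm that way, descend and close gently.

Request:
{"name": "apply_moves", "arguments": {"series": [[0, 0.3, 2, 0, 0, 0, 0.3], [0, 0.3, 3.5, 0, 0, 0, 0.3], [0, 0.3, 5, 0, 0, 0, 0.3], [0, 0.3, 6, 0, 0, 0, 0.3], [0, 0.3, 6.6, 0, 0, 0, 0.3]]}}

```text
time: 7.43
position: [0.4429, -0.0066, 0.1247]
tool_rot: [0.742, 0.671, -0.0, -0.0]
ft_force: [-0.3, 0.3, -0.7]
grip_width: 0.0262
```

Request:
{"name": "apply_moves", "arguments": {"series": [[0, 0, 0, 0, 0, 0, 0.3], [0, 0, 0, 0, 0, 0, 0], [0, 0, 0, 0, 0, 0, 0], [0, 0, 0, 0, 0, 0, 0], [0, 0, 0, 0, 0, 0, 0]], "newtons": 8}}

```text
time: 7.85
position: [0.4412, -0.0064, 0.1258]
tool_rot: [0.742, 0.671, -0.001, -0.001]
ft_force: [-4.8, -1.2, 4.6]
grip_width: 0.0119
```

```bash
python3 -c "
from h import *
go([.442,-.0061,.124],YAW)"
```

```text
t 7.85 pos [ 0.4412 -0.0064  0.1258] w 0.0119 F [-4.8 -1.2  4.6] shift [0.04 0.08 0.18] turn [-0.2  0.   0.3] q [-0.27  0.49  1.99 -0.    0.66 -0.17]
```

Request:
{"name": "apply_moves", "arguments": {"series": [[0, -0.1, 0, 0, 0, 0, 0], [0, -0.1, 0, 0, 0, 0, 0], [0, -0.1, 0, 0, 0, 0, 0], [0, -0.05, -0.6, 0, 0, 0, 0], [0, 0, -1.2, 0, 0, 0, 0]], "newtons": 35}}

```text
time: 8.27
position: [0.442, -0.0065, 0.1371]
tool_rot: [0.742, 0.67, -0.001, -0.001]
ft_force: [-2.9, -2.7, -4.8]
grip_width: 0.0107
```

Request:
{"name": "apply_moves", "arguments": {"series": [[0, 0.07, -0.6, 0, 0, 0, 0], [0, 0.15, -1.2, 0, 0, 0, 0], [0, 0.26, -1.75, 0, 0, 0, 0], [0, 0.37, -2.34, 0, 0, 0, 0], [0, 0.37, -2.34, 0, 0, 0, 0]]}}

```text
time: 8.68
position: [0.4458, -0.0069, 0.1617]
tool_rot: [0.742, 0.67, -0.001, -0.001]
ft_force: [-4.9, -1.5, -3.7]
grip_width: 0.0109
```

```bash
python3 -c "
from h import *
go([.442,-.0061,.124],YAW);print(robot.get_obs()['moment'])"
```

```text
t 8.68 pos [ 0.4458 -0.0069  0.1617] w 0.0109 F [-4.9 -1.5 -3.7] shift [ 0.05 -0.38  3.77] turn [-0.1  0.   0.3] q [-0.27  0.43  1.95 -0.    0.77 -0.17]
[-0.49985162  1.1765641  -0.06925228]
```

Request:
{"name": "apply_moves", "arguments": {"series": [[0, 0.2, -1.15, 0, 0, 0, 0], [0, 0.5, -2.3, 0, 0, 0, 0], [0, 0.9, -3.4, 0, 0, 0, 0], [0, 1.35, -4.5, 0, 0, 0, 0], [0, 1.9, -5.57, 0, 0, 0, 0]]}}

```text
time: 9.1
position: [0.4647, -0.0091, 0.2173]
tool_rot: [0.742, 0.67, -0.001, -0.001]
ft_force: [-6.2, -2.0, -3.9]
grip_width: 0.0107
```

```bash
cat >> h.py <<'E'
def lid():
    o=robot.get_obs(); H=np.array([.441,-.0064,.1258])+.226*np.r_[np.cos(np.radians(YAW)),np.sin(np.radians(YAW)),0]-[0,0,.012]
    d=o['position']-H; a=np.radians(YAW); x=d[0]*np.cos(a)+d[1]*np.sin(a)
    print("lid deg %.1f r %.4f"%(np.degrees(np.arctan2(d[2],-x))-3.04,np.hypot(x,d[2])),"F",o['ft_force'].round(1),"M",o['moment'].round(2),"w %.4f"%o['grip_width'],o['position'].round(4), o['time'])
    for th in (60,):
        p=np.radians(th+3.04); print("to",th,"y,z cm",(100*(-.22632*np.cos(p)-x)).round(2),(-100*(.22632*np.sin(p)-d[2])).round(2))
E
python3 -c "
from h import *
lid()"
```

```text
lid deg 24.1 r 0.2272 F [-6.2 -2.  -3.9] M [-0.43  1.22 -0.07] w 0.0107 [ 0.4647 -0.0091  0.2173] 9.1
to 60 y,z cm 9.96 -9.82
```

Tracking well. Continuing to about 39°, then 60°.

Request:
{"name": "apply_moves", "arguments": {"series": [[0, 0.57, -1.04, 0, 0, 0, 0], [0, 1.19, -2.05, 0, 0, 0, 0], [0, 1.86, -3.03, 0, 0, 0, 0], [0, 2.6, -3.97, 0, 0, 0, 0], [0, 3.35, -4.87, 0, 0, 0, 0]]}}

```text
time: 9.52
position: [0.4962, -0.0125, 0.266]
tool_rot: [0.742, 0.671, -0.003, -0.002]
ft_force: [-8.9, -2.8, 1.6]
grip_width: 0.0111
```

```bash
python3 -c "
from h import *
lid()"
```

```text
lid deg 38.7 r 0.2285 F [-8.9 -2.8  1.6] M [-0.53  1.77 -0.06] w 0.0111 [ 0.4962 -0.0125  0.266 ] 9.5167
to 60 y,z cm 6.78 -4.95
```

Request:
{"name": "apply_moves", "arguments": {"series": [[0, 1.05, -1.2, 0, 0, 0, 0], [0, 2.15, -2.3, 0, 0, 0, 0], [0, 3.4, -3.25, 0, 0, 0, 0], [0, 4.7, -4.15, 0, 0, 0, 0], [0, 5.7, -4.75, 0, 0, 0, 0]]}}

```text
time: 9.93
position: [0.5554, -0.0191, 0.316]
tool_rot: [0.742, 0.67, -0.001, 0.001]
ft_force: [-7.3, -2.1, 5.6]
grip_width: 0.0108
```

Request:
{"name": "apply_moves", "arguments": {"series": [[0, 0.2, -0.1, 0, 0, 0, 0], [0, 0.2, -0.1, 0, 0, 0, 0], [0, 0.2, -0.1, 0, 0, 0, 0], [0, 0.2, -0.1, 0, 0, 0, 0], [0, 0.2, -0.1, 0, 0, 0, 0]]}}

```text
time: 10.35
position: [0.5575, -0.0193, 0.3171]
tool_rot: [0.742, 0.67, -0.0, 0.002]
ft_force: [-8.0, -2.5, 8.9]
grip_width: 0.0111
```

```bash
python3 -c "
from h import *
lid()
import cv2
I=robot.camera('side')[:,:,::-1]; J=robot.camera('top')[:,:,::-1]
I=cv2.resize(I[140:384,190:434],(600,600),interpolation=2)
cv2.imwrite('pics/l1.png',I)
cv2.imwrite('pics/l1t.png',cv2.resize(J,(640,480)))
print(proj('side',[.6644,-.0297,.110]),proj('side',robot.get_obs()['position']))
"
```

```text
lid deg 58.8 r 0.2306 F [-8.  -2.5  8.9] M [-0.49  1.51 -0.08] w 0.0111 [ 0.5575 -0.0193  0.3171] 10.35
to 60 y,z cm 0.62 0.16
[[337.31145284 232.53549658]] [[299.42858111 164.34508597]]
```

View pics/l1.png

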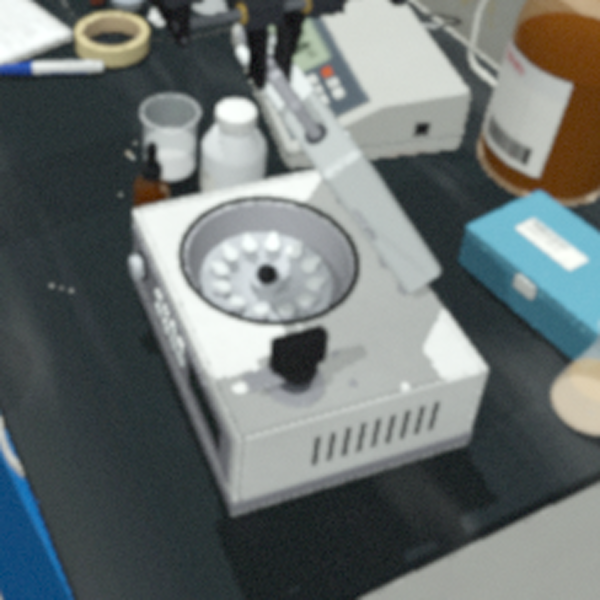

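View pics/l1t.png

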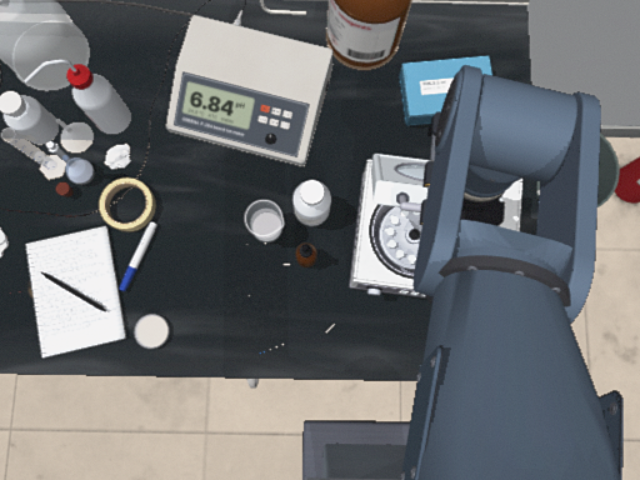

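Lid is near 58° by the finger-pinned x coordinate, and the bottles and beaker are where they were. I'll finish the last bit and verify with a model overlay.

Request:
{"name": "apply_moves", "arguments": {"series": [[0, 0.2, -0.15, 0, 0, 0, 0], [0, 0.4, -0.3, 0, 0, 0, 0], [0, 0.6, -0.4, 0, 0, 0, 0], [0, 0.6, -0.4, 0, 0, 0, 0], [0, 0.6, -0.4, 0, 0, 0, 0]]}}

```text
time: 10.87
position: [0.5636, -0.02, 0.3203]
tool_rot: [0.742, 0.67, -0.0, 0.002]
ft_force: [-6.4, -2.3, 6.3]
grip_width: 0.011
```

```bash
python3 -c "
from h import *
lid()
import cv2
I=robot.camera('side')[:,:,::-1]
I=cv2.resize(I[150:280,270:400],(600,600),interpolation=2); s=600/130
Hm=.5770,-.0586
def pts(th):
    t=np.radians(th); out=[]
    for xp,y,zp in [(-.010,-.052,.032),(-.189,-.052,.032),(-.189,-.052,-.003),(-.226,-.017,.012),(-.226,.093,.012)]:
        x=xp*np.cos(t)+zp*np.sin(t); z=-xp*np.sin(t)+zp*np.cos(t)
        out.append(R.from_euler('z',YAW,degrees=True).apply([.0843+.001+x,y,0])+[*Hm,.110+z])
    return ((proj('side',np.array(out))-[270,150]+.5)*s).astype(int)
for th,c in ((56,(255,0,0)),(60,(0,200,0)),(64,(0,0,255))):
    p=pts(th); cv2.polylines(I,[p[:3]],False,c,1); cv2.polylines(I,[p[3:]],False,c,1); print(th,p.tolist())
cv2.imwrite('pics/l2.png',I)
"
```

```text
lid deg 60.5 r 0.2306 F [-6.4 -2.3  6.3] M [-0.56  1.33 -0.06] w 0.0110 [ 0.5636 -0.02    0.3203] 10.8667
to 60 y,z cm 0.01 0.48
56 [[458, 461], [294, 247], [221, 301], [172, 173], [68, 27]]
60 [[461, 462], [324, 230], [249, 281], [206, 151], [99, 7]]
64 [[464, 464], [355, 215], [277, 262], [242, 130], [130, -11]]
```

View pics/l2.png

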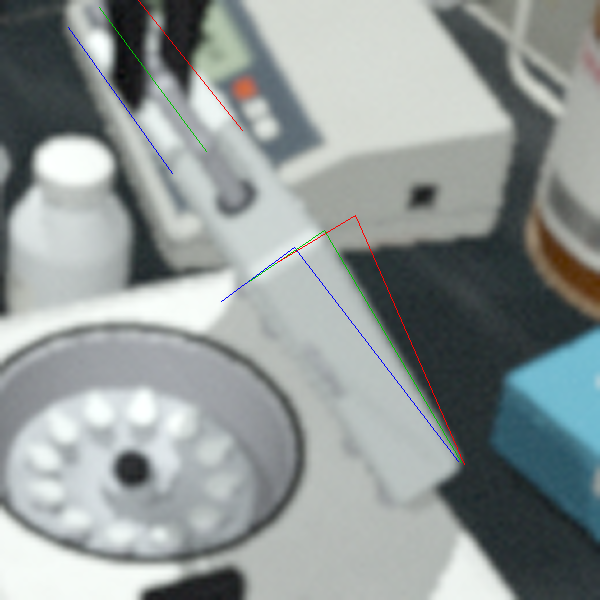

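The green 60° outline lies right on the lid edge, with its corner at (325,231), and on the bar, which the fingers still hold. I'll check it is steady and then hand in.

Request:
{"name": "apply_moves", "arguments": {"series": [[0, 0, 0, 0, 0, 0, 0], [0, 0, 0, 0, 0, 0, 0], [0, 0, 0, 0, 0, 0, 0], [0, 0, 0, 0, 0, 0, 0], [0, 0, 0, 0, 0, 0, 0]]}}

```text
time: 11.33
position: [0.5635, -0.02, 0.3203]
tool_rot: [0.742, 0.67, -0.0, 0.002]
ft_force: [-5.5, -3.7, 5.0]
grip_width: 0.0109
```

```bash
python3 -c "
from h import *
lid(); print(np.abs(robot.get_obs()['joint_velocities']).max()); print(robot.hand_in())"
```

```text
lid deg 60.5 r 0.2306 F [-5.5 -3.7  5. ] M [-0.58  1.34 -0.05] w 0.0109 [ 0.5635 -0.02    0.3203] 11.3333
to 60 y,z cm 0.02 0.48
0.000969748407060157
the job is handed in; nothing more can be done
None
```

I turned the lock knob 90° anticlockwise, and the pictures showed its wing pointing to the front. I then lifted the lid by its bar to about 60° and handed in at 11.3 s, with the gripper still holding the bar at a 35 N grip setting.

- **Lid angle:** the picture overlay matches 60°, and the tool position gives about 60–60.5°. The lid never came near 75°.
- **Steadiness:** over the last 0.4 s the tool moved 0.1 mm or less. The fingers stayed shut on the bar at 11 mm, and the wrist force was about 8 N.
- **Beaker and bottles:** in the last full view, just before the final 2°, they stood where they were at the start.
- **One disagreement:** the tool ended about 4–5 mm further from the hinge than the bar should be. The tool probably slid that far up the bar as the bar turned in the pads. The hold was firm afterwards.

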